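# Lock the open screw on the sanding box's filter cover

### The job

The filter cover of the sanding box is held by three bar-headed quarter-turn screws, and one of them was left open: its bar stands across the row instead of in line with it. Take the slotted key by its wooden handle, set it down over that open screw's bar, and with it turn the screw clockwise (seen from above) until it is fully home, its bar in line with the row; then let go and leave the key standing upright on that screw. Do not turn the two screws that are already locked.

Things in the scene. Friction and masses are not known exactly. Their poses are not given: they have to be found in the camera images.
- key_grip (a point): Centre of the dark wooden handle of the upright loose key (250 g), 93 mm above its underside. Handle: 64 mm long (x), 18 thick (y), 36 high; grasp it across the 18 mm. Below, a 16 mm round shaft, then a steel foot 52 mm long (x), 34 wide, with a slot open below running right through along x, like the handle: 18 mm wide, 20 deep. z is up the key.
- open_bar (a point): Centre of the OPEN screw's dark steel bar (50 mm long, 9 thick, neck 15 thick), on the screw's axis, 10 mm above the cover plate, whose top is 72 mm above the bench. x runs along the bar and turns with it; z up. Any of the three screws, 115 mm apart in a row, can be the open one. With the key seated, its foot on the plate, its handle centre is 83 mm above this point.
- open_screw (a joint): Turn of the open screw, rad, growing clockwise seen from above: 0 = bar square across the row, 1.571 = fully home at its stop, bar in line with the row. Starts at 0.2 to 0.6; stays where it is left (friction 0.08 N m). The bar has about 10 degrees of play either way in the key's slot and lags the key by that much.
- shut_screw_1 (a joint): Turn of one of the locked screws (same shape and values): starts between 1.45 and 1.571 and is to stay locked. The cover is the half of the sanding box (260 x 400 mm, 70 mm high) nearer the robot.
- shut_screw_2 (a joint): Turn of the other locked screw, likewise.
Not all that is in view belongs to the job. What is shaped like the part that bears key_grip but orange or red is not meant.

How it is judged:
By the outcome, as a careful person would: the job done as asked, in the order asked, and still so for the second after the job is handed in, with the robot touching nothing.
It also fails if it takes over 40 s, if anything falls off the work surface, if the arm or the gripper's body presses on something with over 40 N, if the wrist force passes 120 N, or if a joint passes its speed limit or range.

### The arm

A 6-joint arm with a two-finger parallel gripper is mounted at the origin on the work surface. World frame = base frame: x ahead of the robot, y to its left, z up, the work surface at z = 0. Lengths are in m, angles in rad, forces in N, time in s.
With the tool pointing down it reaches from about 0.3 to 0.875 m from the base axis. Payload 6.4 kg.
Tool frame: the origin (TCP) lies at the very end of the fingers, on their centre line; the grasp point (between the pads) lies 19 mm behind it; z points along the fingers, y is the line along which they close (so a half turn about z gives the same grasp; the last joint's range is limited). The gripper opens to 88 mm and grips with 3 to 60 N. Pads are 18 mm wide; open, the fingers measure 123 mm over their backs; the gripper's body (75 mm by 187 mm) begins 45 mm behind the grasp point.
Start: joints at [0.987, 0.181, 1.607, -0, 1.354, -0.206], TCP at [0.212, 0.534, 0.239] pointing down, gripper open.
Joint ranges: [-2.99, 2.99], [-0.89, 2.07], [0.3, 2.58], [-1.14, 4.28], [0, 2.63], [-3.12, 3.12]. Speed limits (rad/s): [2.57, 2.57, 3.01, 3.14, 3.14, 3.14].

### API

Orientations are given as a rotation vector (axis times angle).
In Python, from station import read_state, snapshot, get_calibration, hand_in gives the robot as it stands.
- The arm moves only by the shell command python3 -m jog 'ROWS' [FORCE]. ROWS is JSON, a list of rows, each a list of 3 entries, a list of its own where there are three numbers: the shift along the tool's x, y, z in units of 25 mm (1.0 is 25 mm), then the turn, a rotation vector about the tool's x, y, z in degrees, then the opening, from 0 (shut) to 1 (fully open). In form: [[[x, y, z], [ax, ay, az], fingers], ...]. A call has 1 to 8 rows; each row shifts and turns the commanded pose from where the row before left it, along the tool's axes as they then stand; what a row does not reach is not made up. A row lasts 1/12 s, in which the tool goes at most 41.7 mm and 7.16 degrees, less where a joint would pass 70% of its speed; a pose out of reach is approached as far as the arm can. A call is refused whole if a number of a shift passes 1 or a number of a turn 7.16, either way. A call with a gripper value outside its range is refused whole. The fingers move at their own pace and stop on an object; FORCE is the grip in N (left out, the last holds). Time passes only in rows, so rows that do not move let the fingers close. It gives the time, the measured TCP pose, the force, the opening and the grip force at its end, in the units of the state.
- read_state(): the state, without advancing time (a new reading comes with each control period).
- snapshot(name): name is "side" or "top"; returns the picture (480x640x3 uint8, red, green, blue); there is no depth.
- get_calibration(name): a dict with "fx", "fy", "cx", "cy" (pixels), "world_to_cam" (4x4, takes a point from world to camera coordinates). Camera axes: x right, y down, z forward; pixel columns grow to the right and rows downward; lengths in m; the calibration is good to about 2 mm. A picture is of the moment at which its call begins. get_calibration takes no time and is no camera call.
- hand_in(): hands the job in; it is judged then, once.
The state is a dict: "clock": time; "q": joint angles; "joint_velocities": joint speeds; "tau": joint torques, N m; "ee_pos": TCP position; "orientation": TCP orientation; "wrist_force": force on the tool from outside, world axes, zero at the start; "wrist_torque": the same for the moment, N m; "opening": finger opening in m; "gripper_force": force on a finger pad.
Only numpy, scipy, OpenCV 4.12 (cv2) and the standard library are available. Lean on these libraries where they do the work, as an engineer would, in place of code of your own. Each camera call takes 0.05 s, during which the arm holds its last target. There are 200 camera calls.

## Working session

There is one attempt and no reset: what is moved stays moved. The work goes in short steps, Python scripts to look and compute and a shell command to move; the robot and the scene stay as the last step left them, time stands still between calls to the robot, and variables do not carry over. Pictures are saved under pics/ and viewed, at most 10 in all, crops included, and the job is handed in when it is done.

```bash
mkdir -p pics
python3 - <<'E'
from station import *
import cv2,numpy as np
for n in("top","side"):
    im=snapshot(n);cv2.imwrite(f"pics/{n}0.png",im[:,:,::-1])
    c=get_calibration(n);print(n,c["fx"],c["fy"],c["cx"],c["cy"],np.round(c["world_to_cam"],3).tolist())
s=read_state();print(s["clock"],s["ee_pos"],s["orientation"],s["opening"])
E
```

```text
top 465.91528556781816 465.91528556781816 320.2296710272203 240.7975837004249 [[0.003, -1.0, -0.001, 0.085], [-0.995, -0.002, -0.104, 0.494], [0.104, 0.002, -0.995, 0.923], [0.0, 0.0, 0.0, 1.0]]
side 581.8411870555602 581.8411870555602 329.2690092860562 239.7622527645766 [[0.806, -0.591, 0.016, -0.376], [-0.409, -0.577, -0.707, 0.311], [0.427, 0.564, -0.707, 0.921], [0.0, 0.0, 0.0, 1.0]]
0.1 [0.21184087 0.53404291 0.23790727] [-5.89885708e-01 -3.08513373e+00  2.28051147e-03] 0.08769911181938182
```

View pics/top0.png

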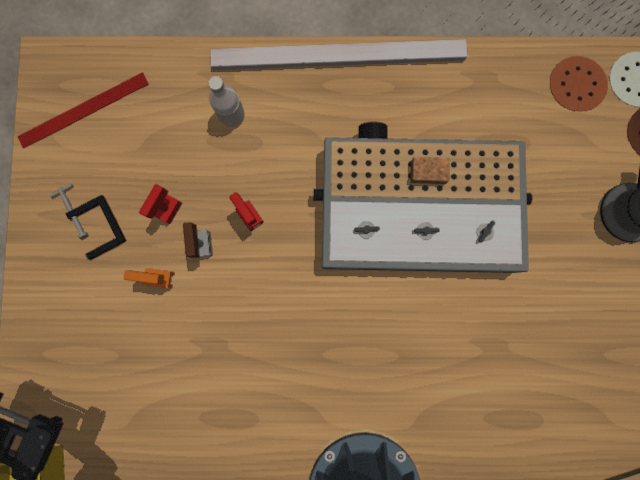

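View pics/side0.png

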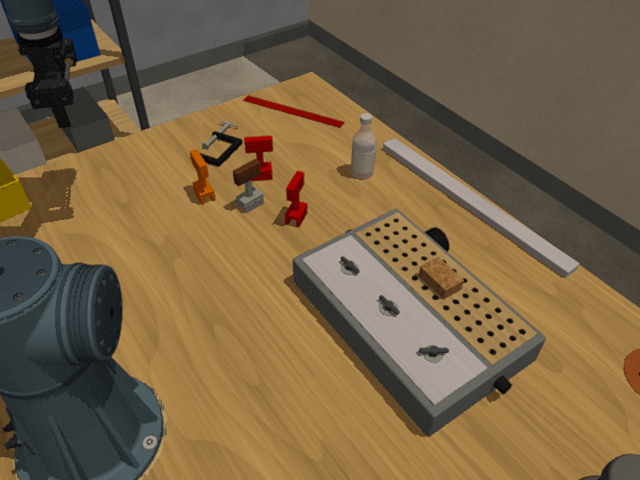

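Top view: the key candidates are red at (160,203), red at (245,211), orange at (148,278) and the brown-handled steel one at (191,240). The brown one fits the description, at (247,173) in the side view. The screw bars are at (366,230), (426,231) and (485,231). The third is turned out of line, so it is the open one, at (433,352) in the side view. I'll confirm both in an enlarged crop and measure them.

```bash
cat > h.py <<'E'
from station import *
import cv2,numpy as np
def ray(n,p):
    c=get_calibration(n);T=np.array(c["world_to_cam"]);R=T[:3,:3]
    d=R.T@np.array([(p[0]-c["cx"])/c["fx"],(p[1]-c["cy"])/c["fy"],1]);return -R.T@T[:3,3],d
def plane(n,p,z):
    o,d=ray(n,p);return o+d*(z-o[2])/d[2]
def tri(a,b):
    (o1,d1),(o2,d2)=ray("top",a),ray("side",b)
    k=np.linalg.lstsq(np.c_[d1,-d2],o2-o1,rcond=None)[0]
    p,q=o1+k[0]*d1,o2+k[1]*d2;return (p+q)/2,np.linalg.norm(p-q)
def proj(n,X):
    c=get_calibration(n);v=np.array(c["world_to_cam"])@np.r_[X,1];return np.array([c["fx"]*v[0]/v[2]+c["cx"],c["fy"]*v[1]/v[2]+c["cy"]])
def blob(mask,box):
    x0,y0,x1,y1=box;m=np.zeros(mask.shape,np.uint8);m[y0:y1,x0:x1]=mask[y0:y1,x0:x1]
    n,l,s,c=cv2.connectedComponentsWithStats(m);i=1+np.argmax(s[1:,4]);return (l==i).astype(np.uint8),c[i],s[i,4]
def brown(im):
    a=im.astype(int);return ((a[...,0]<125)&(a[...,0]>a[...,2]+15)&(a[...,1]<85)&(a[...,0]-a[...,1]<70)).astype(np.uint8)
def dark(im): return (im.max(2)<95).astype(np.uint8)
def axis(m,n,z):
    P=np.array([plane(n,p,z)[:2] for p in np.argwhere(m)[:,::-1]]);w,v=np.linalg.eigh(np.cov(P.T));a=v[:,1]
    t=(P-P.mean(0))@v
    return P.mean(0),np.degrees(np.arctan2(a[1],a[0])),np.ptp(t,axis=0)[::-1]
E
python3 - <<'E'
from h import *
T=snapshot("top");S=snapshot("side")
mt,ct,at=blob(brown(T),(175,215,220,265));ms,cs,a2=blob(brown(S),(225,150,275,195))
print("handle",ct,at,cs,a2,tri(ct,cs),axis(mt,"top",.111))
print(cv2.minAreaRect(np.argwhere(mt)[:,::-1].astype(np.float32)))
for b in((345,215,390,245),(405,215,450,245),(465,210,510,250)):
    m,c,a=blob(dark(T),b);print("bar",c,a,axis(m,"top",.09))
def cr(im,x,y,w,h,mm=None):
    return cv2.resize(im[y:y+h,x:x+w],(400,300),interpolation=cv2.INTER_NEAREST)
T2=T.copy();T2[mt>0]=[0,255,0]
g=np.vstack([np.hstack([cr(T,120,180,160,120),cr(S,190,130,120,90)]),np.hstack([cr(T,455,208,60,45),cr(T2,160,215,80,60)])])
cv2.imwrite("pics/crop1.png",g[:,:,::-1])
E
```

```text
handle [191.33907057 243.72633391] 581 [246.96819085 171.67196819] 503 (array([0.48243298, 0.32684164, 0.0997193 ]), np.float64(0.00661723413648343)) (array([0.47852729, 0.32535049]), np.float64(-168.4331283167644), array([0.08149247, 0.04465707]))
((191.0220184326172, 243.44161987304688), (43.21660614013672, 24.254220962524414), 65.69544982910156)
bar [365.59027778 229.47916667] 144 (array([5.08576928e-01, 4.01771574e-04]), np.float64(94.81488491233506), array([0.04621215, 0.01367905]))
bar [425.7254902 230.7254902] 153 (array([ 0.50647079, -0.11392817]), np.float64(93.31918003901619), array([0.04776591, 0.01539148]))
bar [485.28846154 231.51282051] 156 (array([ 0.50525336, -0.22710422]), np.float64(142.2839057169983), array([0.04860777, 0.01612292]))
```

View pics/crop1.png

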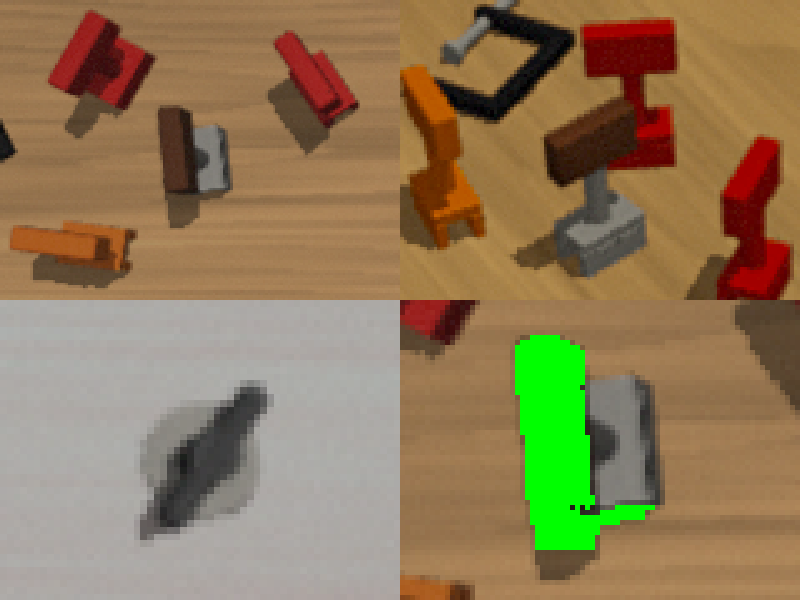

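The crop confirms it. The brown-handled steel key is in the upper panels, and the third screw's bar is well out of line. My handle mask leaks into the shadow, so I'll tighten it by hue.

Run:
```python
from h import *
T=snapshot("top");S=snapshot("side")
print(T[240,187],T[240,193],T[268,193] if 0 else T[262,192],T[259,205],S[172,245],S[180,240])
def br(im):
    a=im.astype(float);return ((a[...,0]<130)&(a[...,1]<.62*a[...,0])&(a[...,2]<.5*a[...,0])&(a[...,2]>.2*a[...,0])).astype(np.uint8)
mt,ct,at=blob(br(T),(175,215,220,268));ms,cs,a2=blob(br(S),(225,150,275,195))
print(ct,at,cs,a2,tri(ct,cs))
for n,m in(("top",mt),("side",ms)):
    print(n,cv2.minAreaRect(np.argwhere(m)[:,::-1].astype(np.float32)))
for r in range(222,266,4):
    x=np.flatnonzero(mt[r]);print(r,(x[0],x[-1]) if len(x) else None)
print("low-res left edge dir")
rr=[r for r in range(227,252)];P=np.array([plane("top",(np.flatnonzero(mt[r])[0],r+.0),.111)[:2] for r in rr])
k=np.polyfit(P[:,0],P[:,1],1);print(np.degrees(np.arctan(k[0])),P[0],P[-1])
```

```text
[79 48 35] [68 43 31] [87 70 50] [123  96  66] [54 22  2] [47 21  7]
[189.44700461 239.73732719] 217 [246.875      171.50694444] 288 (array([0.48852295, 0.33378783, 0.09297846]), np.float64(0.0016738076982384183))
top ((189.943603515625, 239.5972900390625), (33.49714279174805, 11.415226936340332), 86.42366790771484)
side ((246.80003356933594, 172.1000213623047), (16.099689483642578, 30.857738494873047), 63.43495178222656)
222 None
226 (np.int64(184), np.int64(194))
230 (np.int64(186), np.int64(194))
234 (np.int64(184), np.int64(192))
238 (np.int64(186), np.int64(195))
242 (np.int64(186), np.int64(192))
246 (np.int64(186), np.int64(195))
250 (np.int64(187), np.int64(194))
254 (np.int64(186), np.int64(194))
258 None
262 None
low-res left edge dir
7.394967318416654 [0.50967432 0.33996936] [0.46492541 0.3347925 ]
```

```bash
python3 -m jog '[[[0,0,0],[0,0,-6.8],0.6],[[0,0,0],[0,0,-6.8],0.6],[[0,0,0],[0,0,-6.8],0.6],[[0,0,0],[0,0,-6.8],0.6],[[-0.93,-0.82,0],[0,0,0],0.6],[[-0.93,-0.82,0],[0,0,0],0.6],[[-0.93,-0.82,0],[0,0,0],0.6],[[-0.93,-0.82,0],[0,0,0],0.6]]' && python3 -m jog '[[[-0.93,-0.82,0],[0,0,0],0.6],[[-0.93,-0.82,0],[0,0,0],0.6],[[-0.93,-0.82,0.5],[0,0,0],0.6],[[-0.93,-0.82,0.5],[0,0,0],0.6],[[-0.93,-0.82,0.5],[0,0,0],0.6],[[-0.93,-0.82,0.5],[0,0,0],0.6],[[0,0,0.5],[0,0,0],0.6],[[0,0,0],[0,0,0],0.6]]'
cat >> h.py <<'E'
from scipy.spatial.transform import Rotation as Ro
def togo(X,yaw):
    "X: wanted TCP, yaw: wanted angle of tool y (deg). Shift in units in present tool axes, turn deg"
    s=read_state();R=Ro.from_rotvec(s["orientation"]).as_matrix();y=np.degrees(np.arctan2(R[1,1],R[0,1]))
    print("clock",round(s["clock"],2),"tcp",np.round(s["ee_pos"],4),"tooly",round(y,2),"tilt",np.round(R[:2,2],3),"units",np.round(R.T@(np.array(X)-s["ee_pos"])/.025,2),"turn z",round(-(yaw-y),1),"F",np.round(s["wrist_force"],1),"M",np.round(s["wrist_torque"],2),"open",round(s["opening"],4))
    t=np.radians(yaw);Rn=np.c_[[np.sin(t),-np.cos(t),0],[np.cos(t),np.sin(t),0],[0,0,-1]]
    print("after-turn units",np.round(Rn.T@(np.array(X)-s["ee_pos"])/.025,2))
E
python3 - <<'E'
from h import *
togo([.4885,.333,.074],95.5)
S=snapshot("side");T=snapshot("top")
g=np.hstack([cv2.resize(S[110:230,190:310],(400,400)),cv2.resize(T[180:300,120:240],(400,400))])
cv2.imwrite("pics/a.png",g[:,:,::-1])
E
```

```text
clock: 0.97
ee_pos: [0.3133, 0.4611, 0.2387]
orientation: [-0.154, 3.138, 0.0]
wrist_force: [0.7, 0.6, -0.6]
opening: 0.0528
gripper_force: 0.0
clock: 1.63
ee_pos: [0.4629, 0.3511, 0.1732]
orientation: [0.147, -3.134, 0.003]
wrist_force: [-0.6, -0.3, -0.6]
opening: 0.0529
gripper_force: 0.0
clock 1.63 tcp [0.4629 0.3511 0.1732] tooly 95.38 tilt [-0.005 -0.002] units [-0.97 -0.81  3.96] turn z -0.1 F [-0.6 -0.3 -0.6] M [ 0.05  0.   -0.08] open 0.0529
after-turn units [ 0.95 -0.82  3.97]
```

View pics/a.png

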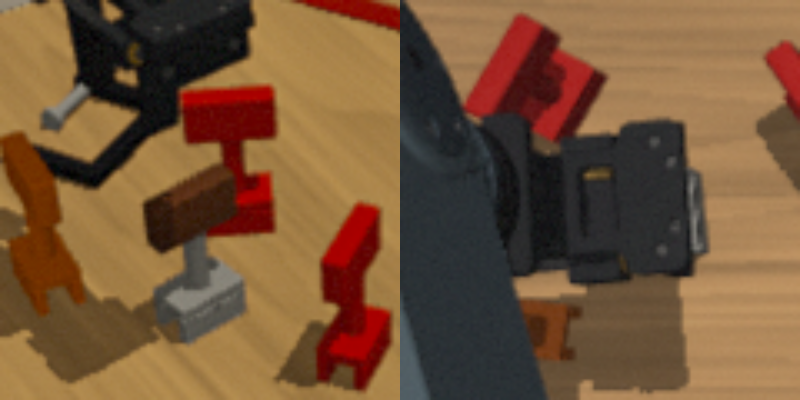

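Side view: the gripper is above and behind the key, and the key is untouched with its handle at about (247,172). I'll move over it, then descend.

```bash
sed -i 's/\[np.sin(t),-np.cos(t),0\]/[-np.sin(t),np.cos(t),0]/' h.py
python3 -m jog '[[[-0.5,-0.4,0],[0,0,0],0.6],[[-0.47,-0.41,0.5],[0,0,0],0.6],[[0,0,0.5],[0,0,0],0.6],[[0,0,0],[0,0,0],0.6],[[0,0,0],[0,0,0],0.6]]'
python3 - <<'E'
from h import *
togo([.4885,.333,.074],95.5)
S=snapshot("side");s=read_state()
print(proj("side",s["ee_pos"]))
g=cv2.resize(S[110:230,190:310],(560,560))
cv2.imwrite("pics/b.png",g[:,:,::-1])
E
```

```text
clock: 2.15
ee_pos: [0.4885, 0.3347, 0.1497]
orientation: [0.152, -3.135, 0.001]
wrist_force: [-0.2, 0.3, 0.7]
opening: 0.0532
gripper_force: 0.0
clock 2.15 tcp [0.4885 0.3347 0.1497] tooly 95.53 tilt [-0.003 -0.001] units [-0.   -0.07  3.03] turn z 0.0 F [-0.2  0.3  0.7] M [ 0.05 -0.03  0.  ] open 0.0532
after-turn units [ 0.01 -0.07  3.03]
[243.95783395 149.33604237]
```

View pics/b.png

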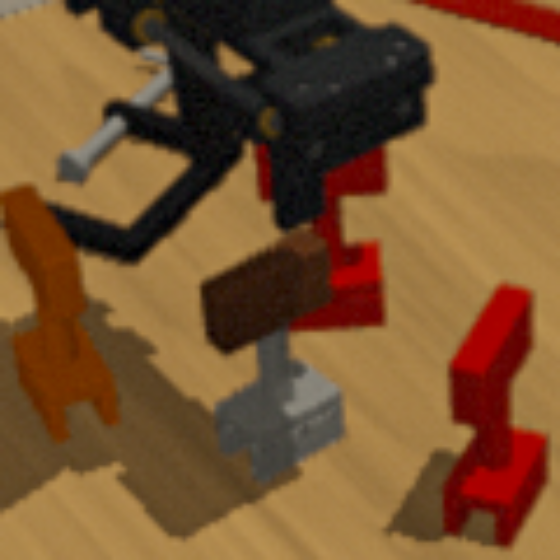

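The near finger is at about (254,153), just to the right of the handle and above it, and the handle lies between the fingers. I'll descend and close.

```bash
python3 -m jog '[[[0,-0.07,0.5],[0,0,0],0.6],[[0,0,0.5],[0,0,0],0.6],[[0,0,0.5],[0,0,0],0.6],[[0,0,0.5],[0,0,0],0.6],[[0,0,0.5],[0,0,0],0.6],[[0,0,0.5],[0,0,0],0.6],[[0,0,0],[0,0,0],0.6],[[0,0,0],[0,0,0],0.6]]' 30 && python3 -m jog '[[[0,0,0],[0,0,0],0.3],[[0,0,0],[0,0,0],0.1],[[0,0,0],[0,0,0],0],[[0,0,0],[0,0,0],0],[[0,0,0],[0,0,0],0],[[0,0,0],[0,0,0],0]]' 30
python3 - <<'E'
from h import *
togo([.4885,.333,.224],95.5)
E
```

```text
clock: 2.87
ee_pos: [0.4889, 0.3331, 0.0749]
orientation: [0.152, -3.136, 0.001]
wrist_force: [0.2, 0.4, 0.6]
opening: 0.053
gripper_force: 0.0
clock: 3.37
ee_pos: [0.4898, 0.3334, 0.0766]
orientation: [-0.152, 3.137, 0.0]
wrist_force: [0.1, -0.5, 1.2]
opening: 0.0177
gripper_force: 29.8
clock 3.37 tcp [0.4898 0.3334 0.0766] tooly 95.56 tilt [0.001 0.   ] units [ 0.05 -0.01 -5.89] turn z 0.1 F [ 0.1 -0.5  1.2] M [ 0.02  0.01 -0.04] open 0.0177
after-turn units [ 0.05 -0.01 -5.89]
```

```bash
python3 -m jog '[[[0,0,-0.5],[0,0,0],0],[[0,0,-0.8],[0,0,0],0],[[0,0,-0.9],[0,0,0],0],[[0,0,-0.9],[0,0,0],0],[[0,0,-0.9],[0,0,0],0],[[0,0,-0.9],[0,0,0],0],[[0,0,-0.5],[0,0,0],0],[[0,0,0],[0,0,0],0]]' 45
python3 - <<'E'
from h import *
T=snapshot("top");S=snapshot("side")
m,c,a=blob(dark(T),(465,210,510,250));ms,cs,a2=blob(dark(S),(410,335,455,368))
print(c,a,axis(m,"top",.087),cs,a2,axis(ms,"side",.087),tri(c,cs))
Y=cv2.cvtColor(T,cv2.COLOR_RGB2HSV)
# tighter bar: darkest
for th in(60,75):
    m,c,a=blob((T.max(2)<th).astype(np.uint8),(465,210,510,250));print(th,a,axis(m,"top",.087))
    m,c,a=blob((S.max(2)<th).astype(np.uint8),(410,335,455,368));print(th,a,axis(m,"side",.087))
Z=np.vstack([cv2.resize(T[205:255,450:520],(560,400),interpolation=cv2.INTER_CUBIC)])
Z=np.hstack([cv2.resize(T[213:253,465:505],(400,400),interpolation=cv2.INTER_CUBIC),cv2.resize(S[330:370,413:453],(400,400),interpolation=cv2.INTER_CUBIC)])
cv2.imwrite("pics/c.png",Z[:,:,::-1])
togo([.505,-.227,.205],54)
E
```

```text
clock: 4.03
ee_pos: [0.4912, 0.3341, 0.2151]
orientation: [-0.152, 3.132, 0.003]
wrist_force: [-0.2, -0.0, -2.2]
opening: 0.0179
gripper_force: 44.8
[485.32191781 231.56849315] 146 (array([ 0.50552228, -0.22822921]), np.float64(142.9595104025785), array([0.04761905, 0.01518899])) [432.68181818 350.95909091] 220 (array([ 0.50088561, -0.23391903]), np.float64(146.8773602124644), array([0.05003296, 0.01935698])) (array([ 0.50608547, -0.23077889,  0.07895905]), np.float64(0.001006222656324418))
60 24 (array([ 0.49754654, -0.2199578 ]), np.float64(159.6349937591704), array([0.02269925, 0.00538766]))
60 74 (array([ 0.49858594, -0.23629692]), np.float64(143.59448752846515), array([0.04545123, 0.01316049]))
75 112 (array([ 0.50560199, -0.2284009 ]), np.float64(143.03230452401326), array([0.04603592, 0.01326792]))
75 186 (array([ 0.50089218, -0.23420057]), np.float64(145.9151727480218), array([0.04606973, 0.01921706]))
clock 4.13 tcp [0.4894 0.3333 0.211 ] tooly 95.55 tilt [0. 0.] units [  1.55 -22.37   0.24] turn z 41.6 F [-0.  -0.2 -3.1] M [ 0.04  0.05 -0.03] open 0.0176
after-turn units [-13.68 -17.76   0.24]
```

View pics/c.png

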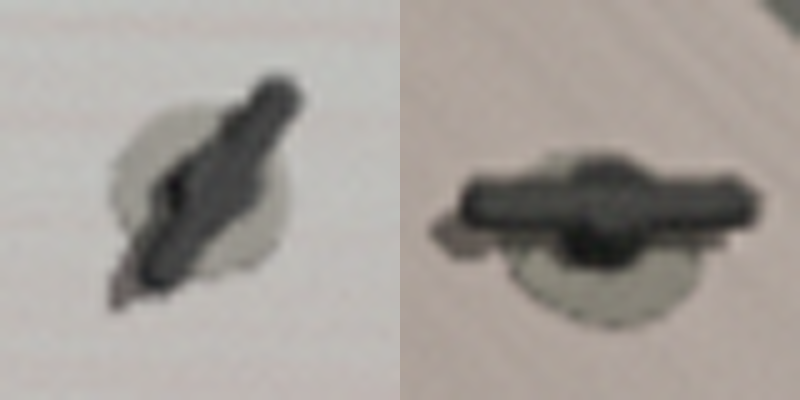

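Both views show the open screw's bar clearly. In the top view its ends are at about (492.5,222) and (480.5,241). In the side view they are at about (459.5,350.3) and (489... 448.5,350), taken from the crop corners. I'll work out its centre and direction from those ends.

Run:
```python
from h import *
f=lambda n,o,p,z:plane(n,(o[0]+p[0]/10-.5,o[1]+p[1]/10-.5),z)[:2]
for n,o,a,b,w in(("top",(465,213),(280,92),(155,278),(200,189)),("side",(413,330),(470,203),(750,202),(605,237))):
    if n=="side": a,b,w=[(p[0]-400,p[1]) for p in(a,b,w)]
    A,B=f(n,o,a,.083),f(n,o,b,.083);d=A-B
    print(n,(A+B)/2,np.degrees(np.arctan2(d[1],d[0]))%180,np.linalg.norm(d),"washer",f(n,o,w,.073))
```

```text
top [ 0.50715079 -0.23148312] 145.01950388964445 0.043913959972007546 washer [ 0.50758891 -0.23161241]
side [ 0.50593688 -0.23133822] 144.6327200798818 0.04579762226758955 washer [ 0.50648241 -0.23162072]
```

```bash
python3 -m jog '[[[0.06,-0.5,0],[0,0,0],0],[[0.06,-0.9,0],[0,0,0],0],[[0.06,-1,0],[0,0,0],0],[[0.06,-1,0],[0,0,0],0],[[0.06,-1,0],[0,0,0],0],[[0.06,-1,0],[0,0,0],0],[[0.06,-1,0],[0,0,0],0],[[0.06,-1,0],[0,0,0],0]]' && python3 -m jog '[[[0.06,-1,0],[0,0,0],0],[[0.06,-1,0],[0,0,0],0],[[0.06,-1,0],[0,0,0],0],[[0.06,-1,0],[0,0,0],0],[[0.06,-1,0],[0,0,0],0],[[0.06,-1,0],[0,0,0],0],[[0.06,-1,0],[0,0,0],0],[[0.06,-1,0],[0,0,0],0]]' && python3 -m jog '[[[0.06,-1,0],[0,0,0],0],[[0.06,-1,0],[0,0,0],0],[[0.06,-1,0],[0,0,0],0],[[0.06,-1,0],[0,0,0],0],[[0.06,-1,0],[0,0,0],0],[[0.06,-1,0],[0,0,0],0],[[0.06,-1,0],[0,0,0],0],[[0.06,-0.2,0],[0,0,0],0]]' && python3 -m jog '[[[0,0,0],[0,0,6.75],0],[[0,0,0],[0,0,6.75],0],[[0,0,0],[0,0,6.75],0],[[0,0,0],[0,0,6.75],0],[[0,0,0],[0,0,6.75],0],[[0,0,0],[0,0,6.75],0],[[0,0,0],[0,0,0],0],[[0,0,0],[0,0,0],0]]' >/dev/null
python3 - <<'E'
from h import *
togo([.507,-.2315,.205],55)
E
```

```text
clock: 4.8
ee_pos: [0.494, 0.1461, 0.2092]
orientation: [0.152, -3.134, 0.001]
wrist_force: [-0.1, 0.8, -2.4]
opening: 0.0181
gripper_force: 44.8
clock: 5.47
ee_pos: [0.5012, -0.0536, 0.2093]
orientation: [0.152, -3.135, -0.002]
wrist_force: [0.2, -0.8, -3.0]
opening: 0.0175
gripper_force: 44.8
clock: 6.13
ee_pos: [0.5069, -0.236, 0.2093]
orientation: [0.148, -3.136, -0.0]
wrist_force: [-0.3, 0.0, -2.9]
opening: 0.0177
gripper_force: 44.8
clock 6.8 tcp [ 0.5075 -0.2319  0.2099] tooly 55.26 tilt [-0.002  0.001] units [0.02 0.   0.2 ] turn z 0.3 F [-0.5  0.  -2.8] M [-0.   -0.01 -0.02] open 0.0176
after-turn units [0.02 0.   0.2 ]
```

```bash
python3 -m jog '[[[0,0,0.5],[0,0,0],0],[[0,0,0.5],[0,0,0],0],[[0,0,0.2],[0,0,0],0],[[0,0,0],[0,0,0],0],[[0,0,0],[0,0,0],0]]' >/dev/null
python3 - <<'E'
from h import *
togo([.507,-.2315,.1486],55)
S=snapshot("side");T=snapshot("top")
for h in(0.0,.036):print(proj("side",[.507,-.2315,.082+h]))
g=np.hstack([cv2.resize(S[260:390,370:500],(520,520)),cv2.resize(T[195:265,450:520],(280,520))]) if 0 else cv2.resize(S[250:390,350:510],(800,600)[:2] if 0 else (686,600))
cv2.imwrite("pics/d.png",g[:,:,::-1])
E
```

```text
clock 7.22 tcp [ 0.5079 -0.2321  0.1801] tooly 55.09 tilt [-0.002  0.001] units [ 0.04 -0.    1.26] turn z 0.1 F [ 0.1 -0.  -2.5] M [-0.06  0.02 -0.03] open 0.0177
after-turn units [ 0.04 -0.    1.26]
[433.96454932 349.85038772]
[437.21325364 336.84131067]
```

View pics/d.png

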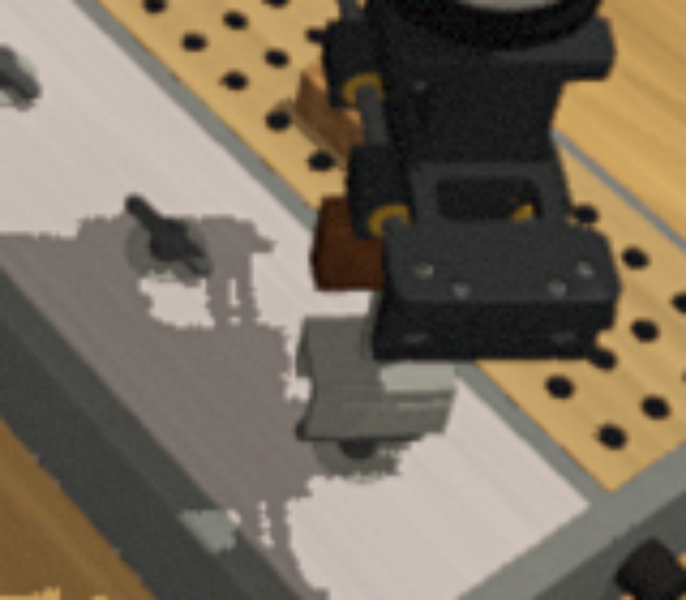

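The foot hangs just over the bar. Its lower near edge runs in the crop from about (300,437) to (445,433). I'll compare that with the projection expected for a centred key.

Run:
```python
from h import *
t=np.radians(-35);u=np.array([np.cos(t),np.sin(t),0]);v=np.array([-u[1],u[0],0])
C=np.array([.5079,-.2321,.1035])
for su in(-1,1):
  for sv in(-1,1):
    for z in(0,.02,.03):
      p=proj("side",C+su*.026*u+sv*.017*v+[0,0,z]);print(su,sv,z,np.round((p-[350,250]+.5)*[686/160,600/140]))
```

```text
-1 -1 0 [310. 436.]
-1 -1 0.02 [317. 404.]
-1 -1 0.03 [321. 388.]
-1 1 0 [298. 360.]
-1 1 0.02 [305. 329.]
-1 1 0.03 [308. 312.]
1 -1 0 [450. 435.]
1 -1 0.02 [459. 403.]
1 -1 0.03 [464. 387.]
1 1 0 [435. 359.]
1 1 0.02 [443. 327.]
1 1 0.03 [448. 311.]
```

It matches across the slot. Along the handle the key sits about 2.5 mm towards tool +x of the TCP. I'll make a small correction and lower.

```bash
python3 -m jog '[[[-0.06,0,0.25],[0,0,0],0],[[0,0,0.3],[0,0,0],0],[[0,0,0],[0,0,0],0]]' && python3 -m jog '[[[0,0,0.2],[0,0,0],0],[[0,0,0.2],[0,0,0],0],[[0,0,0.2],[0,0,0],0],[[0,0,0],[0,0,0],0]]'
python3 - <<'E'
from h import *
togo([.507,-.2315,.1486],55)
E
```

```text
clock: 7.57
ee_pos: [0.509, -0.2328, 0.1658]
orientation: [-0.943, -2.995, -0.001]
wrist_force: [-0.1, 0.5, -3.7]
opening: 0.0178
gripper_force: 44.8
clock: 7.9
ee_pos: [0.509, -0.2328, 0.151]
orientation: [-0.943, -2.995, -0.001]
wrist_force: [-0.5, 1.0, -1.8]
opening: 0.0177
gripper_force: 44.8
clock 7.9 tcp [ 0.509  -0.2328  0.151 ] tooly 55.05 tilt [-0.002  0.001] units [ 0.1 -0.   0.1] turn z 0.1 F [-0.5  1.  -1.8] M [-0.   -0.02  0.01] open 0.0177
after-turn units [ 0.1 -0.   0.1]
```

```bash
python3 -m jog '[[[0,0,0.06],[0,0,0],0],[[0,0,0.03],[0,0,0],0],[[0,0,0],[0,0,0],0]]'
python3 -m jog '[[[0,0,0.04],[0,0,0],0],[[0,0,0],[0,0,0],0]]'
```

```text
clock: 8.15
ee_pos: [0.5097, -0.2333, 0.1502]
orientation: [0.943, 2.997, -0.0]
wrist_force: [-0.3, 0.4, -2.7]
opening: 0.0179
gripper_force: 44.8
clock: 8.32
ee_pos: [0.5097, -0.2333, 0.1493]
orientation: [0.943, 2.996, -0.0]
wrist_force: [-0.1, 0.5, -2.6]
opening: 0.0175
gripper_force: 44.8
```

```bash
python3 -m jog '[[[0,0,0.04],[0,0,0],0],[[0,0,0.03],[0,0,0],0],[[0,0,0],[0,0,0],0]]'
python3 -m jog '[[[0,0,0.03],[0,0,0],0],[[0,0,0],[0,0,0],0]]'
```

```text
clock: 8.57
ee_pos: [0.51, -0.2336, 0.1486]
orientation: [0.943, 2.996, -0.001]
wrist_force: [-2.0, 1.9, 4.9]
opening: 0.0174
gripper_force: 44.8
clock: 8.73
ee_pos: [0.5102, -0.2337, 0.1486]
orientation: [0.943, 2.995, -0.001]
wrist_force: [-3.5, 2.0, 10.9]
opening: 0.0181
gripper_force: 44.8
```

Seated: contact at z 0.1486, exactly the expected height. I'll ease off slightly and start turning.

```bash
python3 -m jog '[[[0.05,0,-0.05],[0,0,0],0],[[0,-0.01,0],[0,0,5],0],[[0,-0.01,0],[0,0,5],0],[[0,-0.01,0],[0,0,5],0],[[0,-0.01,0],[0,0,5],0],[[0,-0.01,0],[0,0,5],0],[[0,-0.01,0],[0,0,5],0],[[0,0,0],[0,0,0],0]]'
python3 - <<'E'
from h import *
togo([.507,-.2315,.1486],-11)
E
```

```text
clock: 9.4
ee_pos: [0.5081, -0.2336, 0.1486]
orientation: [1.69, 2.647, 0.001]
wrist_force: [-0.1, 0.9, 2.0]
opening: 0.0175
gripper_force: 44.8
clock 9.4 tcp [ 0.5081 -0.2336  0.1486] tooly 24.89 tilt [ 0.001 -0.   ] units [ 0.1  -0.01 -0.  ] turn z 35.9 F [-0.1  0.9  2. ] M [ 0.21 -0.1  -0.06] open 0.0175
after-turn units [ 0.07 -0.06 -0.  ]
```

```bash
python3 -m jog '[[[0,-0.01,0],[0,0,5],0],[[0,-0.01,0],[0,0,5],0],[[0,-0.01,0],[0,0,5],0],[[0,-0.01,0],[0,0,5],0],[[0,-0.01,0],[0,0,5],0],[[0,-0.01,0],[0,0,5],0],[[0,0,0],[0,0,0],0],[[0,0,0],[0,0,0],0]]' >/dev/null
python3 - <<'E'
from h import *
togo([.507,-.2315,.1486],-11)
E
python3 -m jog '[[[0,0,0],[0,0,3],0],[[0,0,0],[0,0,3],0],[[0,0,0],[0,0,0],0],[[0,0,0],[0,0,0],0]]' >/dev/null
python3 - <<'E'
from h import *
togo([.507,-.2315,.1486],-11)
E
```

```text
clock 10.07 tcp [ 0.5066 -0.2341  0.1486] tooly -4.71 tilt [ 0.001 -0.001] units [0.1  0.01 0.  ] turn z 6.3 F [-0.3  2.   5.2] M [ 0.14 -0.04 -0.06] open 0.0178
after-turn units [ 0.11 -0.    0.  ]
clock 10.4 tcp [ 0.5064 -0.2341  0.1486] tooly -10.71 tilt [ 0.001 -0.001] units [0.11 0.   0.  ] turn z 0.3 F [-1.4  0.9  5.8] M [0.15 0.13 0.02] open 0.0174
after-turn units [0.11 0.   0.  ]
```

```bash
for i in 1; do python3 -m jog '[[[0,0,0],[0,0,2],0],[[0,0,0],[0,0,0],0],[[0,0,0],[0,0,0],0]]' >/dev/null; python3 -c "from h import *;togo([.507,-.2315,.1486],-11)"; done
python3 -m jog '[[[0,0,0],[0,0,2],0],[[0,0,0],[0,0,0],0],[[0,0,0],[0,0,0],0]]' >/dev/null; python3 -c "from h import *;togo([.507,-.2315,.1486],-11)"
```

```text
clock 10.65 tcp [ 0.5064 -0.2341  0.1486] tooly -12.7 tilt [ 0.001 -0.001] units [0.11 0.   0.  ] turn z -1.7 F [-0.9  1.8  5.6] M [0.23 0.12 0.06] open 0.0176
after-turn units [0.11 0.   0.  ]
clock 10.9 tcp [ 0.5063 -0.2341  0.1486] tooly -14.7 tilt [ 0. -0.] units [0.11 0.   0.  ] turn z -3.7 F [-1.   2.2  5.7] M [0.16 0.23 0.03] open 0.0178
after-turn units [0.11 0.01 0.  ]
```

```bash
python3 -m jog '[[[0,0,0],[0,0,2],0],[[0,0,0],[0,0,0],0],[[0,0,0],[0,0,0],0]]' >/dev/null; python3 -c "from h import *;togo([.507,-.2315,.1486],-11)"
python3 -m jog '[[[0,0,0],[0,0,2],0],[[0,0,0],[0,0,0],0],[[0,0,0],[0,0,0],0]]' >/dev/null; python3 -c "from h import *;togo([.507,-.2315,.1486],-11)
S=snapshot('side');cv2.imwrite('pics/e.png',cv2.resize(S[250:390,350:510],(686,600))[:,:,::-1])"
```

```text
clock 11.15 tcp [ 0.5062 -0.234   0.1486] tooly -16.67 tilt [ 0.    -0.001] units [0.11 0.   0.  ] turn z -5.7 F [-1.7  1.1  5.8] M [0.16 0.34 0.32] open 0.0177
after-turn units [0.11 0.01 0.  ]
clock 11.4 tcp [ 0.5061 -0.234   0.1486] tooly -18.63 tilt [-0.    -0.001] units [0.11 0.   0.  ] turn z -7.6 F [-1.6  1.4  5.7] M [0.22 0.38 0.59] open 0.0184
after-turn units [0.11 0.01 0.  ]
```

View pics/e.png

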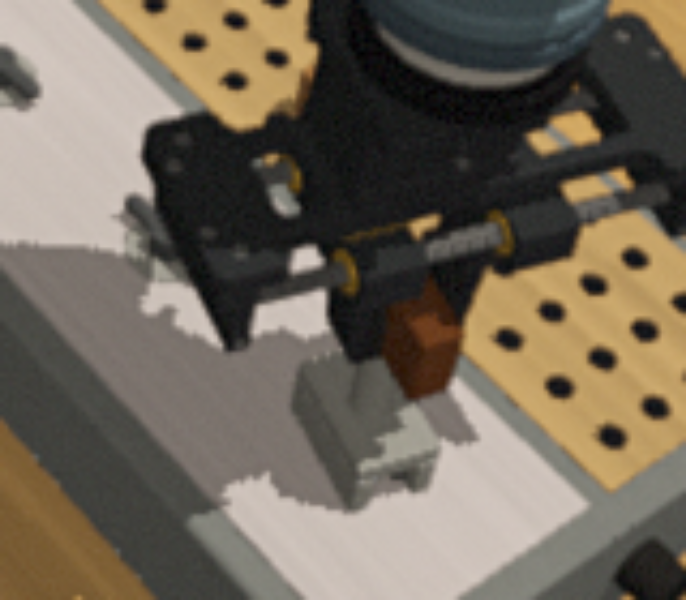

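The moment jumps from 0.03 to 0.32 to 0.59 N m in 4 degrees of turn, so the screw is at its stop. The picture shows the foot on the plate with its slot nearly along the row. I'll unload slightly, within the play, then release and retreat straight up.

```bash
python3 -m jog '[[[0,0,0],[0,0,-3],0],[[0,0,0],[0,0,0],0],[[0,0,0],[0,0,0],0.3],[[0,0,0],[0,0,0],0.5],[[0,0,0],[0,0,0],0.6],[[0,0,0],[0,0,0],0.6],[[0,0,0],[0,0,0],0.6],[[0,0,0],[0,0,0],0.6]]' && python3 -m jog '[[[0,0,-0.3],[0,0,0],0.6],[[0,0,-0.5],[0,0,0],0.6],[[0,0,-0.8],[0,0,0],0.6],[[0,0,-1],[0,0,0],0.6],[[0,0,-1],[0,0,0],0.6],[[0,0,-1],[0,0,0],0.6],[[0,0,-0.5],[0,0,0],0.6],[[0,0,0],[0,0,0],0.6]]' && python3 -m jog '[[[0,1,0],[0,0,0],0.6],[[0,1,0],[0,0,0],0.6],[[0.8,0,0],[0,0,0],0.6],[[0.8,0,0],[0,0,0],0.6],[[0.8,0,0],[0,0,0],0.6],[[0.8,0,0],[0,0,0],0.6],[[0.8,0,0],[0,0,0],0.6],[[0,0,0],[0,0,0],0.6]]'
python3 -c "
from h import *
S=snapshot('side');T=snapshot('top');cv2.imwrite('pics/f.png',np.hstack([cv2.resize(S[250:390,370:500],(400,430)),cv2.resize(T[180:280,430:530],(400,430))])[:,:,::-1])"
```

```text
clock: 12.12
ee_pos: [0.506, -0.2339, 0.1478]
orientation: [-2.508, -1.892, 0.0]
wrist_force: [0.8, -0.7, -0.0]
opening: 0.0524
gripper_force: 0.0
clock: 12.78
ee_pos: [0.5077, -0.235, 0.2801]
orientation: [2.502, 1.888, 0.003]
wrist_force: [0.2, -0.3, 0.1]
opening: 0.0527
gripper_force: 0.0
clock: 13.45
ee_pos: [0.5817, -0.1481, 0.2738]
orientation: [-2.503, -1.894, 0.0]
wrist_force: [0.4, 0.2, 0.2]
opening: 0.0527
gripper_force: 0.0
```

View pics/f.png

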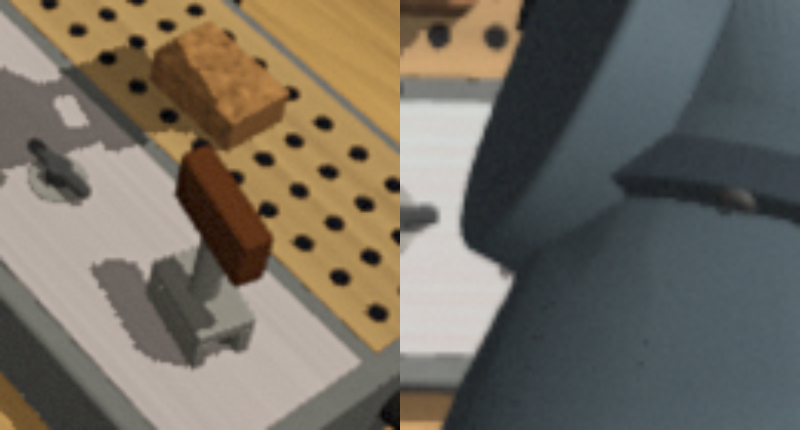

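The key stands upright on the third screw, with its handle at about (442,320) in the side view. Nothing touches it, and the middle screw is unmoved.

```bash
python3 -m jog '[[[0,0,0],[0,0,0],0.6],[[0,0,0],[0,0,0],0.6]]'; python3 -c "from station import *;print(hand_in())"
```

```text
clock: 13.72
ee_pos: [0.5813, -0.1524, 0.275]
orientation: [-2.509, -1.89, 0.001]
wrist_force: [0.3, -0.6, 0.3]
opening: 0.053
gripper_force: 0.0
the job is handed in; nothing more can be done
None
```

The open screw was turned clockwise until the torque rose sharply at its stop, the key was left standing upright on it, and the job was handed in at about 13.7 s; the locked screws were not touched, and no verdict came back.

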